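Rinse a beaker on the sprung bench rinser

ROBOT

A 6-joint arm with a two-finger parallel gripper is mounted at the origin on a cart in front of the work surface, level with it; the furniture and walls round the work are solid. World frame = base frame: x ahead of the robot, y to its left, z up, the work surface at z = 0. Lengths are in m, angles in degrees, forces in N, time in s.
With the tool pointing down it reaches from about 0.325 to 0.775 m from the base axis. Payload 9.3 kg.
Tool frame: the origin (TCP) lies between the finger pads; the fingertips stand 17 mm ahead of it and the grasp point (between the pads) lies 2 mm behind it (manip.nose_length is the z of the fingertips in the tool frame, in m); z points along the fingers, y is the direction in which the jaws open and shut (so a half turn about z gives the same grasp; the last joint's range is limited). The gripper opens to 85 mm and grips with 20 to 120 N. Pads are 22 mm wide; open, the fingers measure 114 mm over their backs; the gripper's body (76 mm by 85 mm) begins 54 mm behind the grasp point. The pads swing forward as they close: fully open they stand 13 mm farther back than shut.
Start: joints at [-74.92, 14.817, 1.232, 76.415, 0, 81.257], TCP at [0.222, -0.503, 0.248] pointing down, gripper open.
Joint ranges: [-174.27, 174.27], [-52.1, 104.24], [-59.71, 78.15], [-110.17, 111.67], [-87.03, 83.33], [-180, 180]. Speed limits (degrees/s): [127.2, 127.2, 159.86, 180, 180, 180].

INTERFACE

Orientations are given as a 3x3 rotation matrix whose columns are the frame's x, y, z axes.
In Python, from cell import manip gives the robot as it stands.
- The arm moves only by the shell command python3 -m handwheel 'ROWS' [OPENING] [FORCE]. ROWS is text: rows parted by semicolons, each of 6 numbers parted by spaces: the shift along the tool's x, y, z in m, then the turn, a rotation vector about the tool's x, y, z in degrees. A call has 1 to 12 rows; each row is the pose to reach, as a shift and turn from the pose measured when the call began, along the tool's axes at that moment; what a row does not reach only later rows make up. A row lasts 1/8 s, in which the tool goes at most 62.5 mm and 10.7 degrees, less where a joint would pass 70% of its speed; a pose out of reach is approached as far as the arm can. A call with a gripper value outside its range is refused whole. OPENING is the gripper's target within -1 to 1 (shut at 1, half-way at 0, fully open at -1), set as the call begins (- or left out, the last holds). The fingers move at their own pace and stop on an object; FORCE is the grip in N (left out, the last holds). Time passes only in rows, so rows that repeat a pose let the fingers close. It gives the time, the measured TCP pose, the force and the opening at its end, in the units of the state.
- manip.read_state(): the state, without advancing time (a new reading comes with each control period).
- manip.snapshot(name): name is "scene" or "top" or "wrist"; returns a dict with "color" (480x640x3 uint8, red, green, blue), "K" (3x3 intrinsics, pixels), "cam_to_world" (4x4, takes a point from camera to world coordinates). Camera axes: x right, y up, looking along -z (the intrinsics and any distortion apply to the point x, -y, -z); pixel columns grow to the right and rows downward; lengths in m; the calibration is good to about 2 mm. A picture is of the moment at which its call begins. There is no depth.
- manip.hand_in(): hands the job in, once; it reports no verdict.
Trained networks look in a picture, given as the dict that the camera call returned (one of the last four; its "shot" number tells which), for a name from the list of things; names that differ only in an ending like _2 or _b are one class to them, and where a whole thing is asked for, a point or a joint stands for the part that bears it (a point fixed in the world has none). Each returns a list of dicts, best first, with "conf" (0 to 1); they miss things now and then, are a little off and sometimes report something else, mostly with a low value. They report only what shows in the picture. A call takes as long as a camera call. They do not tell look-alikes from the thing itself.
- manip.outline_of(picture, thing): "region" (480x640 bool, what is visible of it) and "point" ([column, row] in pixels, amid what is visible of it).
The state is a dict: "t": time; "joint_positions": joint angles; "joint_vel": joint speeds; "joint_torque": joint torques, N m; "eef_pos": TCP position; "eef_rot": TCP orientation; "wrist_force": force on the tool from outside, world axes, zero at the start; "ft_torque": the same for the moment, N m; "opening": finger opening in m.
Only numpy, scipy, OpenCV 4.12 (cv2) and the standard library are available. Lean on these libraries where they do the work, as an engineer would, in place of code of your own. Each camera call takes 0.05 s, during which the arm holds its last target. There are 200 camera calls.

TASK

Rinse the small beaker on the bench rinser in front of the sink. First set the rinser's supply valve half open, its lever half-way between across the pipe (shut) and along the pipe (fully open). Then take the small beaker, which stands mouth down on the drying mat, place it mouth down over the jet nozzle on the grey star-shaped head, push the sprung head gently but fully down to its stop, and finish while still holding the beaker there; leave the other things where they stand.

Things in the scene. Friction and masses are not known exactly. Their poses are not given: they have to be found in the camera images.
- rinser: the bench rinser, fixed: a round steel drip tray 146 mm across and 30 mm high with a spout over the sink rim and, 125 mm to its left, a ball valve. Origin at the centre of the tray's underside on the bench; x points from the robot to the sink along the spout, y to the valve, z up
- valve_axis (a point): point on the valve's upright turning axis at the height of the lever's grip, 60 mm above the bench (20 mm along x and 125 mm along y of the rinser). The pipe under it runs along the rinser's y; its top is 31 mm above the bench, that of the valve's body 39 mm
- handle (a joint): angle of the valve lever, rad, about the upright axis: 0 = shut, lever across the pipe and pointing toward the robot (rinser's -x); 1.571 = fully open, lever along the pipe and pointing away from the tray (rinser's +y). Growing values turn it clockwise seen from above. 0.785 is half open. It stays where it is left; friction torque 0.08 N m
- handle_grip (a point): centre of the lever's grey grip, 60 mm out from the axis. The grip is a bar 50 mm long (30 to 80 mm from the axis), 12 mm wide and 13 mm high, 60 mm above the bench; x of this point points along the lever to the axis, y across it
- seat (a point): centre of the rinser's grey star head (six arms, 80 mm across), at the height of the arms' upper faces, on which a beaker's rim rests: 56 mm above the bench when up, 44 mm at the stop. It moves with the head. The arms' ends turn up 7 mm at 35 mm from the centre and keep the rim in between; the fixed jet nozzle in the middle, 15 mm thick, ends 63 mm above the bench and goes into the beaker's mouth
- spider (a joint): how far the star head is pushed down, m: 0 = up, 0.012 = on its hard stop. The spring needs about 3 N to begin and about 9 N at the stop
- beaker: the small clear beaker (52 mm across the rim, 66 mm high, 40 g or so), loose, mouth down on the mat. Origin at the centre of its flat bottom, which is on top here; z points to the mouth, so down
- beaker_mid (a point): the small beaker's centre, half-way up (33 mm from either end); about 48 mm thick here. Grasp it round the wall
- beaker_mouth (a point): centre of the small beaker's rim plane, 66 mm from its flat bottom
- mat: black ribbed rubber drying mat, fixed, 150 x 310 x 6 mm, long side along its y; origin at the centre of its underside. On it stand the small beaker, the big beaker and the funnel, 100 mm apart in a row, in any order
- big_beaker: bigger clear beaker, 72 mm across, 95 mm high, mouth down on the mat, to be left alone. Origin at the centre of its flat bottom (on top)
- funnel: clear funnel, 70 mm across, 105 mm high, mouth down on the mat, to be left alone. Origin at the centre of its mouth plane
- cylinder_25: clear measuring cylinder, 60 mm foot, 162 mm high, standing to the right of the rinser, to be left alone. Origin under its foot
- timer: small white bench timer, 60 x 60 x 22 mm, lying to the right of the rinser, to be left alone. Origin under it
- wash_bottle: white wash bottle, 76 x 83 x 224 mm, at the right end of the bench, to be left alone. Origin under it
Not all that is in view belongs to the job. What is shaped like the beaker but black is not meant.

How it is judged (in metres and radians):
On the way, in this order (a step that is already met when the one before it is completed fails the run):
1. the valve lever is left half open, before the head is pushed (value of joint handle between 0.61 and 0.96 rad and value of joint spider below 0.003 m and contact force between the fingers and rinser below 0.3 N and distance of beaker_mid from where it was at the start of the episode below 0.03 m), for 0.2 s.
2. the small beaker is carried clear of the mat, mouth down (height (world z) of beaker_mouth above 0.03 m and angle between beaker's own z axis and vertical above 2.8 rad and contact force between the fingers and beaker above 1 N and value of joint spider below 0.003 m), for 0.1 s.
At the end, for the whole second after the job is handed in: lever within 10 degrees of half open; small beaker mouth down, upright within 8 degrees, rim on the star head, within 12 mm of its centre; head on its stop (10.8 mm down or more), at rest; gripper holds the beaker, pressing the head with 5 to 35 N, without touching the rinser itself (value of joint handle between 0.61 and 0.96 rad and value of joint spider above 0.0108 m and velocity of joint spider between -0.003 and 0.003 m/s and horizontal distance between beaker_mouth and seat below 0.012 m and z of beaker_mouth in the frame of seat below 0.0035 m and angle between beaker's own z axis and vertical above 3 rad and contact force between beaker and rinser between 5 and 35 N and contact force between the fingers and beaker above 3 N and contact force between the fingers and rinser below 0.3 N and linear speed of beaker below 0.01 m/s); the arm keeps its last pose, push and grip.
It fails at once if the beaker is rammed onto the head (over 45 N) (contact force between beaker and rinser above 45 N).
It fails at once if one of the other things is shifted by more than 25 mm (distance of any of big_beaker, funnel, cylinder_25, timer, wash_bottle from where it was at the start of the episode above 0.025 m).
It also fails if it takes over 54 s, if anything falls off the work surface, if the arm or the gripper's body presses on something with over 40 N, if the wrist force passes 120 N, or if a joint passes its speed limit or range.

## Working session

There is one attempt and no reset: what is moved stays moved. The work goes in short steps, Python scripts to look and compute and a shell command to move; the robot and the scene stay as the last step left them, time stands still between calls to the robot, and variables do not carry over. Pictures are saved under pics/ and viewed, about 8 in all and at most 12, crops included, and the job is handed in when it is done.

```bash
mkdir -p pics; ls; cat > h.py <<'E'
import numpy as np, cv2
from cell import manip
def ray(s,px):
    K=np.array(s["K"]);T=np.array(s["cam_to_world"])
    d=np.linalg.inv(K)@np.array([px[0],px[1],1.0]); d=np.array([d[0],-d[1],-d[2]])
    return T[:3,3],T[:3,:3]@d
def atz(s,px,z):
    o,d=ray(s,px); return (o+d*(z-o[2])/d[2])
def proj(s,p):
    T=np.array(s["cam_to_world"]);c=T[:3,:3].T@(np.array(p)-T[:3,3]);u=np.array(s["K"])@np.array([c[0],-c[1],-c[2]]);return u[:2]/u[2]
def save(s,n,crop=None,f=1):
    im=s["color"][:,:,::-1]
    if crop: a,b,c,d=crop; im=im[b:d,a:c]
    cv2.imwrite("pics/"+n,cv2.resize(im,None,fx=f,fy=f,interpolation=cv2.INTER_CUBIC))
E
python3 - <<'E'
from h import *
import sys
st=manip.read_state();print(st["t"],st["eef_pos"],np.round(st["eef_rot"],3).tolist(),st["opening"])
for n in("top","scene"):
    s=manip.snapshot(n);save(s,n+"0.png");print(n,s["shot"],s.keys(),np.round(s["cam_to_world"],3).tolist())
    for t in("rinser","handle_grip","seat","beaker","mat","big_beaker","funnel","cylinder_25","timer"):
        print(t,[(round(r["conf"],2),np.round(r["point"]).tolist(),int(r["region"].sum())) for r in manip.outline_of(s,t)][:4])
E
```

```text
pics
0.0 [ 0.22207729 -0.50290533  0.24766736] [[0.915, 0.404, -0.0], [0.404, -0.915, 0.001], [0.0, -0.001, -1.0]] 0.08506145195384564
top 1 dict_keys(['color', 'K', 'cam_to_world', 'shot']) [[0.017, 0.984, -0.178, 0.324], [-1.0, 0.018, 0.005, 0.068], [0.009, 0.178, 0.984, 1.668], [0.0, 0.0, 0.0, 1.0]]
rinser [(0.75, [395.0, 274.0], 2288)]
handle_grip [(0.44, [364.0, 285.0], 111)]
seat [(0.54, [397.0, 287.0], 85)]
beaker [(0.69, [312.0, 285.0], 186), (0.65, [219.0, 271.0], 236), (0.64, [229.0, 201.0], 240), (0.51, [123.0, 294.0], 283)]
mat [(0.65, [254.0, 266.0], 2865)]
big_beaker [(0.71, [242.0, 278.0], 429), (0.49, [219.0, 269.0], 205)]
funnel [(0.56, [274.0, 274.0], 340)]
cylinder_25 [(0.78, [474.0, 272.0], 327)]
timer [(0.79, [460.0, 298.0], 251)]
scene 2 dict_keys(['color', 'K', 'cam_to_world', 'shot']) [[-0.681, 0.551, -0.482, -0.238], [-0.732, -0.504, 0.459, 0.88], [0.01, 0.665, 0.746, 1.402], [0.0, 0.0, 0.0, 1.0]]
rinser [(0.65, [394.0, 236.0], 1928)]
handle_grip []
seat [(0.47, [406.0, 227.0], 126)]
beaker [(0.91, [264.0, 322.0], 362), (0.79, [188.0, 408.0], 453), (0.63, [351.0, 273.0], 273), (0.53, [226.0, 273.0], 328)]
mat [(0.76, [281.0, 319.0], 2498)]
big_beaker [(0.81, [291.0, 304.0], 714)]
funnel [(0.84, [316.0, 292.0], 290)]
cylinder_25 [(0.75, [261.0, 321.0], 363), (0.62, [445.0, 183.0], 340)]
timer [(0.61, [317.0, 295.0], 286)]
```

```bash
python3 - <<'E'
import cv2
a=cv2.imread("pics/top0.png");b=cv2.imread("pics/scene0.png")
cv2.imwrite("pics/a.png",cv2.resize(a[180:340,100:520],None,fx=1.9,fy=1.9,interpolation=2))
cv2.imwrite("pics/b.png",cv2.resize(b[140:440,150:520],None,fx=2,fy=2,interpolation=2))
E
```

```text
(no output)
```

View pics/a.png

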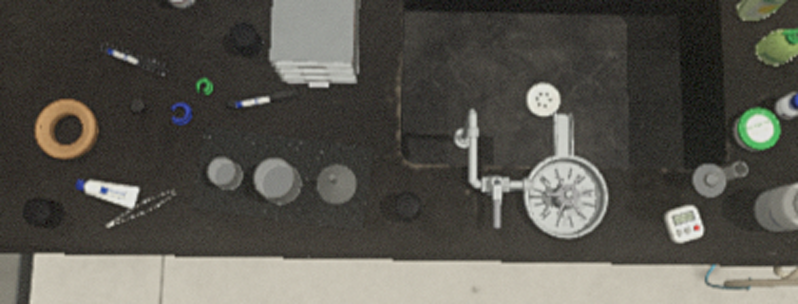

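View pics/b.png

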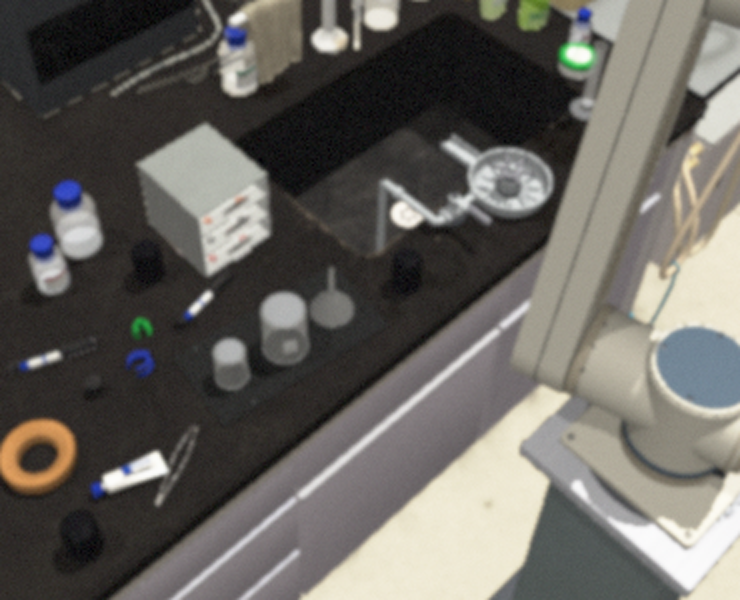

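Seen in the top view, with full-image pixels: the small clear beaker is at about (218,270), the big beaker at (245,275), and the funnel at (277,277). The valve is at (361,277) with its lever pointing at the robot, and the tray is centred at (398,283).

Look-alikes are the black cups at (123,293), (312,287) and (229,201), plus the clear big beaker at (245,275). I choose the clear, smaller one at the left end of the mat, at (218,270). The close check will come from the wrist camera.

```bash
python3 - <<'E'
from h import *
a=manip.snapshot("top")
def big(s,t,i=0): return manip.outline_of(s,t)
for n,px,z in (("beaker_top",(218,269),.072),("mat",(254,266),.006),("tray",(398,283),.03),("seat",(397,286),.056),("valve",(361.5,277),.06),("leverend",(361.5,298),.06),("spoutend",(396.5,241),.03),("blackcup",(312,285),.066),("big",(243,274),.101),("cyl",(474,274),0.0)):
    print(n,np.round(atz(a,px,z),3))
r=[x for x in manip.outline_of(a,"rinser")][0]["region"]; ys,xs=np.nonzero(r);print(xs.min(),xs.max(),ys.min(),ys.max())
print([ (x["point"],x["conf"]) for x in manip.outline_of(a,"beaker")])
w=manip.snapshot("wrist");st=manip.read_state()
R=np.array(st["eef_rot"]);T=np.array(w["cam_to_world"])
print("cam in tool",np.round(R.T@(T[:3,3]-st["eef_pos"]),3),np.round(R.T@T[:3,:3],2).tolist(),w["K"][0])
E
```

```text
beaker_top [0.523 0.39  0.072]
mat [0.544 0.281 0.006]
tray [ 0.492 -0.208  0.03 ]
seat [ 0.48  -0.2    0.056]
valve [ 0.507 -0.083  0.06 ]
leverend [ 0.438 -0.083  0.06 ]
spoutend [ 0.636 -0.205  0.03 ]
blackcup [0.477 0.08  0.066]
big [0.505 0.303 0.101]
cyl [ 0.531 -0.475  0.   ]
339 420 239 304
[([123.3, 295.6], 0.85), ([311.7, 288.2], 0.75), ([219.5, 269.7], 0.7), ([230.0, 200.9], 0.52)]
cam in tool [ 0.081 -0.001 -0.125] [[-0.0, 0.95, 0.31], [1.0, 0.0, 0.0], [-0.0, 0.31, -0.95]] [431.97368719   0.         323.50491735]
```

```bash
python3 -m handwheel '.387 -.237 0 0 0 -156;.387 -.237 0 0 0 -156;.387 -.237 0 0 0 -156;.387 -.237 0 0 0 -156;.387 -.237 0 0 0 -156;.387 -.237 0 0 0 -156;.387 -.237 0 0 0 -156;.387 -.237 0 0 0 -156;.387 -.237 0 0 0 -156;.387 -.237 0 0 0 -156;.387 -.237 0 0 0 -156;.387 -.237 0 0 0 -156' 0
```

```text
t: 2.7
eef_pos: [0.4805, -0.1299, 0.2483]
eef_rot: [[-0.892, 0.452, -0.0], [0.452, 0.892, -0.0], [-0.0, -0.0, -1.0]]
wrist_force: [-0.2, -0.4, -0.2]
opening: 0.0428
```

```bash
python3 -m handwheel '0 0 0 0 0 -26.8;0 0 0 0 0 -26.8;0 0 0 0 0 -26.8;0 0 0 0 0 -26.8' && python3 - <<'E'
from h import *
s=manip.snapshot("wrist");save(s,"w1.png");print(manip.read_state()["joint_positions"])
np.savez("w1.npz",K=s["K"],cam_to_world=s["cam_to_world"])
for t,z in(("handle_grip",.06),("seat",.056),("rinser",.03),):
    for r in manip.outline_of(s,t)[:2]:
        ys,xs=np.nonzero(r["region"]);print(t,r["conf"],r["point"],atz(s,r["point"],z).round(4),cv2.minAreaRect(np.c_[xs,ys].astype(np.float32)))
E
```

```text
t: 3.2
eef_pos: [0.4805, -0.13, 0.2483]
eef_rot: [[-1.0, 0.002, 0.0], [0.002, 1.0, -0.0], [-0.0, -0.0, -1.0]]
wrist_force: [0.6, 0.7, -0.2]
opening: 0.0428
[-2.48039704e+01  9.69628666e+00 -5.49613053e+00  7.48001254e+01
  1.26313388e-03 -2.45738820e+01]
handle_grip 0.83 [385.3, 201.0] [ 0.4779 -0.0831  0.06  ] ((386.50164794921875, 197.9239501953125), (25.124496459960938, 116.23341369628906), 1.2453643083572388)
seat 0.85 [231.9, 213.7] [ 0.4886 -0.1992  0.056 ] ((223.0, 220.0), (92.0, 106.0), 90.0)
seat 0.68 [247.3, 216.6] [ 0.4909 -0.1875  0.056 ] ((290.1536865234375, 221.9998016357422), (300.5445251464844, 193.4263916015625), 4.462818145751953)
rinser 0.9 [249.0, 217.7] [ 0.4994 -0.191   0.03  ] ((290.02874755859375, 221.123779296875), (298.1376647949219, 193.48451232910156), 3.628532648086548)
```

View pics/w1.png

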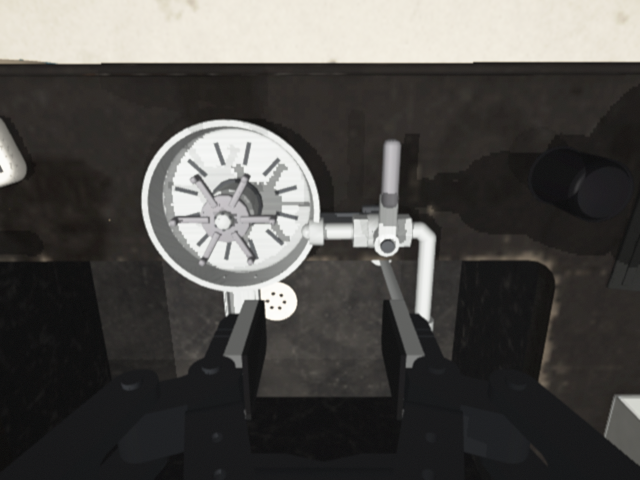

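The lever's grey grip runs from (392,142) to (389,203), with the axis cap at (387,245). The nozzle tip is at (223,220) and a black cup at (580,185).

```bash
python3 - <<'E'
from h import *
s=dict(np.load("w1.npz"))
for n,p,z in(("gripfar",(392,142),.0665),("gripnear",(388.5,203),.0665),("axis",(387,245),.0665),("nozzle",(223,220.5),.063),("traytopC",(231,205),.03),("tee",(314,233),.02)):
    print(n,atz(s,p,z).round(4))
print(proj(s,(.4885-.0,-.2045,.063)))
E
```

```text
gripfar [ 0.4338 -0.0811  0.0665]
gripnear [ 0.4778 -0.0816  0.0665]
axis [ 0.5105 -0.0813  0.0665]
nozzle [ 0.4919 -0.2047  0.063 ]
traytopC [ 0.4885 -0.2051  0.03  ]
tee [ 0.5162 -0.1375  0.02  ]
[222.88137568 216.19350008]
```

```bash
python3 -m handwheel '.0295 .0485 0 0 0 0;.0295 .0485 .05 0 0 0;.0295 .0485 .1 0 0 0;.0295 .0485 .14 0 0 0;.0295 .0485 .17 0 0 0;.0295 .0485 .184 0 0 0;.0295 .0485 .184 0 0 0;.0295 .0485 .184 0 0 0' && python3 -m handwheel '0 0 0 0 0 0;0 0 0 0 0 0;0 0 0 0 0 0;0 0 0 0 0 0;0 0 0 0 0 0;0 0 0 0 0 0' 1 20
```

```text
t: 4.4
eef_pos: [0.4519, -0.0816, 0.0653]
eef_rot: [[-1.0, 0.004, 0.002], [0.004, 1.0, -0.001], [-0.002, -0.001, -1.0]]
wrist_force: [0.8, -0.9, 0.1]
opening: 0.0425
t: 5.15
eef_pos: [0.4524, -0.0816, 0.0662]
eef_rot: [[-1.0, 0.003, 0.003], [0.003, 1.0, -0.001], [-0.003, -0.001, -1.0]]
wrist_force: [-0.4, 0.8, 7.2]
opening: 0.0115
```

```bash
python3 -m handwheel '-.0002 .0046 0 0 0 4.5;-.0007 .0092 0 0 0 9;-.0016 .0138 0 0 0 13.5;-.0029 .0182 0 0 0 18;-.0045 .0226 0 0 0 22.5;-.0064 .0268 0 0 0 27;-.0087 .0308 0 0 0 31.5;-.0113 .0347 0 0 0 36;-.0142 .0383 0 0 0 40.5;-.0173 .0417 0 0 0 45;-.0173 .0417 0 0 0 45;-.0173 .0417 0 0 0 45'
```

```text
t: 6.65
eef_pos: [0.4698, -0.0389, 0.0663]
eef_rot: [[-0.706, 0.709, 0.004], [0.709, 0.706, 0.001], [-0.002, 0.003, -1.0]]
wrist_force: [0.7, 6.5, 0.8]
opening: 0.0116
```

```bash
python3 -m handwheel '0 0 0 0 0 0;0 0 0 0 0 0;0 0 0 0 0 0;0 0 0 0 0 0;0 0 -.03 0 0 0;0 0 -.08 0 0 0;0 0 -.14 0 0 0;0 0 -.185 0 0 0;0 0 -.185 0 0 0' 0 && python3 - <<'E'
from h import *
s=manip.snapshot("wrist");save(s,"w2.png")
for r in manip.outline_of(s,"handle_grip")[:2]:
    ys,xs=np.nonzero(r["region"]);b=cv2.boxPoints(cv2.minAreaRect(np.c_[xs,ys].astype(np.float32)))
    P=np.array([atz(s,q,.0665)[:2] for q in b]);print(r["conf"],P.round(3).tolist())
    e=[P[1]-P[0],P[2]-P[1]];v=max(e,key=np.linalg.norm);print(v,np.degrees(np.arctan2(v[1],-v[0])))
E
```

```text
t: 7.78
eef_pos: [0.4704, -0.0395, 0.2546]
eef_rot: [[-0.706, 0.709, 0.01], [0.709, 0.706, -0.0], [-0.007, 0.007, -1.0]]
wrist_force: [0.3, 0.1, -0.9]
opening: 0.0427
0.92 [[0.449, -0.029], [0.462, -0.017], [0.524, -0.078], [0.51, -0.092]]
[ 0.0622722  -0.06154554] -135.336254471424
```

View pics/w2.png

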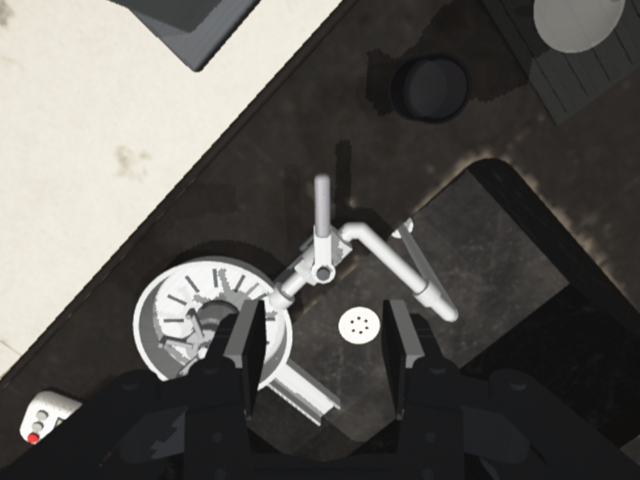

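The lever is at 44.7° by the network outline and straight at (322,178)–(323,270) in the view, so it is half open. Next is the beaker.

```bash
python3 -m handwheel '.267 .341 0 0 0 45;.267 .341 0 0 0 45;.267 .341 0 0 0 45;.267 .341 0 0 0 45;.267 .341 0 0 0 45;.267 .341 0 0 0 45;.267 .341 0 0 0 45;.267 .341 0 0 0 45;.267 .341 0 0 0 45;.267 .341 0 0 0 45;.267 .341 0 0 0 45' -1 && python3 - <<'E'
from h import *
s=manip.snapshot("wrist");save(s,"w3.png");np.savez("w3.npz",K=s["K"],cam_to_world=s["cam_to_world"])
for t in("beaker","big_beaker"):
  for r in manip.outline_of(s,t)[:3]:
    ys,xs=np.nonzero(r["region"]);print(t,r["conf"],r["point"],atz(s,r["point"],.039).round(4),xs.min(),xs.max(),ys.min(),ys.max())
E
```

```text
t: 9.25
eef_pos: [0.5224, 0.3895, 0.2517]
eef_rot: [[0.003, 1.0, 0.003], [1.0, -0.003, 0.001], [0.001, 0.003, -1.0]]
wrist_force: [0.2, 0.1, 0.6]
opening: 0.0857
beaker 0.83 [608.6, 208.0] [0.7535 0.3795 0.039 ] 568 639 175 252
beaker 0.71 [279.1, 449.8] [0.4776 0.1342 0.039 ] 262 298 447 456
beaker 0.6 [323.2, 188.4] [0.5223 0.3968 0.039 ] 291 356 149 225
big_beaker 0.64 [306.4, 311.3] [0.5071 0.2872 0.039 ] 260 351 244 369
```

View pics/w3.png

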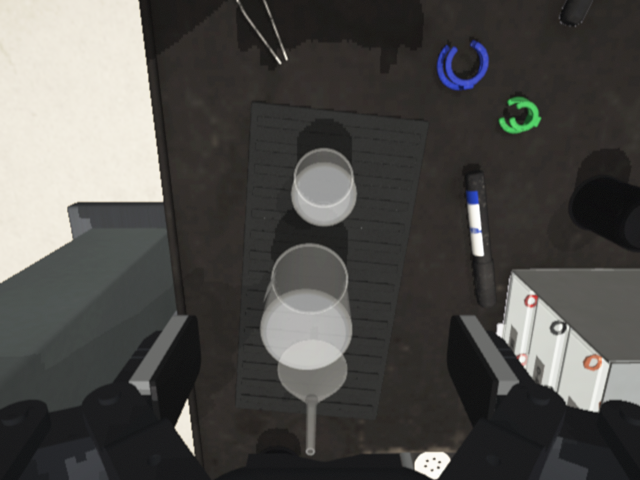

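The clear small beaker has its flat top disc at (324,193) and its rim on the mat at about (324,178). The big beaker at (306,329) and the funnel at (312,370) are behind it, and the black cup at (608,208) is off to the side. So this is the clear, smaller one.

```bash
python3 - <<'E'
from h import *
s=dict(np.load("w3.npz"))
for n,p,z in(("top",(324,193),.072),("topL",(291,193),.072),("topR",(357,193),.072),("rim",(324,178),.006),("rimL",(294,178),.006),("rimR",(354.5,178),.006),("big",(306,329),.101)):
    print(n,atz(s,p,z).round(4))
E
```

```text
top [0.5228 0.4006 0.072 ]
topL [0.499  0.4008 0.072 ]
topR [0.5466 0.4005 0.072 ]
rim [0.5231 0.3987 0.006 ]
rimL [0.497  0.3989 0.006 ]
rimR [0.5496 0.3986 0.006 ]
big [0.5092 0.3065 0.101 ]
```

```bash
python3 -m handwheel '.0105 .0005 .05 0 0 0;.0105 .0005 .1 0 0 0;.0105 .0005 .15 0 0 0;.0105 .0005 .18 0 0 0;.0105 .0005 .2 0 0 0;.0105 .0005 .21 0 0 0;.0105 .0005 .21 0 0 0;.0105 .0005 .21 0 0 0' && python3 -m handwheel '0 0 0 0 0 0;0 0 0 0 0 0;0 0 0 0 0 0;0 0 0 0 0 0;0 0 0 0 0 0;0 0 0 0 0 0;0 0 0 0 0 0' 1 25
```

```text
t: 10.4
eef_pos: [0.5245, 0.4008, 0.0433]
eef_rot: [[0.004, 1.0, 0.006], [1.0, -0.004, 0.002], [0.002, 0.006, -1.0]]
wrist_force: [-1.0, 0.0, 0.6]
opening: 0.0855
t: 11.28
eef_pos: [0.5247, 0.4009, 0.044]
eef_rot: [[0.003, 1.0, 0.007], [1.0, -0.004, 0.003], [0.003, 0.007, -1.0]]
wrist_force: [0.5, -0.8, 5.6]
opening: 0.0476
```

```bash
python3 -m handwheel '0 0 -.02 0 0 0;0 0 -.06 0 0 0;0 0 -.11 0 0 0;0 0 -.155 0 0 0;0 0 -.17 0 0 0;0 0 -.17 0 0 0;0 0 -.17 0 0 0' 1 40
```

```text
t: 12.15
eef_pos: [0.5231, 0.4001, 0.212]
eef_rot: [[0.004, 1.0, 0.004], [1.0, -0.004, 0.001], [0.001, 0.004, -1.0]]
wrist_force: [0.2, 0.8, -1.1]
opening: 0.0471
```

```bash
python3 -m handwheel '-.05 -.003 0 0 0 0;-.105 -.006 0 0 0 0;-.16 -.009 0 0 0 0;-.22 -.012 0 0 0 0;-.28 -.015 0 0 0 0;-.34 -.018 0 0 0 0;-.40 -.021 0 0 0 0;-.46 -.025 0 0 0 0;-.52 -.028 0 0 0 0;-.57 -.031 0 0 0 0;-.605 -.0325 0 0 0 0;-.605 -.0325 0 0 0 0' && python3 -m handwheel '0 0 0 0 0 0;0 0 .06 0 0 0;0 0 .06 0 0 0' && python3 - <<'E'
from h import *
s=manip.snapshot("wrist");save(s,"w4.png");np.savez("w4.npz",K=s["K"],cam_to_world=s["cam_to_world"])
st=manip.read_state();print(st["eef_pos"],np.round(st["eef_rot"],4),st["joint_positions"])
p=st["eef_pos"]
for q in((p[0],p[1],p[2]+.028),(p[0],p[1],p[2]-.038),(.491,-.205,.063),(.491,-.205,.03)):print(proj(s,q))
for t in("beaker","seat"):
  for r in manip.outline_of(s,t)[:2]:
    ys,xs=np.nonzero(r["region"]);print(t,r["conf"],r["point"],xs.min(),xs.max(),ys.min(),ys.max())
E
```

```text
t: 13.65
eef_pos: [0.4877, -0.2066, 0.2091]
eef_rot: [[0.007, 1.0, 0.001], [1.0, -0.007, 0.003], [0.003, 0.001, -1.0]]
wrist_force: [0.1, -0.0, -0.5]
opening: 0.0476
t: 14.02
eef_pos: [0.4855, -0.2039, 0.1457]
eef_rot: [[0.006, 1.0, -0.006], [1.0, -0.006, 0.007], [0.007, -0.006, -1.0]]
wrist_force: [0.2, 0.7, 0.7]
opening: 0.0473
[ 0.48698485 -0.2049273   0.14841067] [[ 0.0056  1.     -0.0019]
 [ 1.     -0.0056  0.0049]
 [ 0.0049 -0.0019 -1.    ]] [-32.02260222  15.70145371 -12.5219832   62.01806879   0.18160512
  58.29806502]
[330.69869628 413.82419034]
[329.0367437  301.11402001]
[336.17697204 259.3281641 ]
[334.9207022  238.90738035]
seat 0.67 [349.4, 232.0] 272 410 180 296
```

View pics/w4.png

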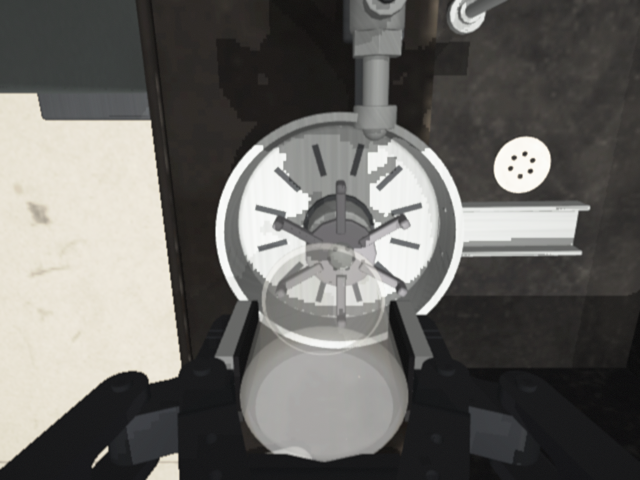

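The beaker is held upright, with its rim ellipse centred at (322,297) and spanning 262–383. The nozzle tip is at about (340,258). All six star arms are visible.

```bash
python3 - <<'E'
from h import *
s=dict(np.load("w4.npz"))
for z in(.106,.110):print("rim",atz(s,(322.5,297),z).round(4),atz(s,(262,297),z).round(4),atz(s,(383,297),z).round(4))
print("nozzle",atz(s,(340,258),.063).round(4)); print("armends",atz(s,((340+341)/2,(185+318)/2),.06).round(4),atz(s,((278+405)/2,(222+290)/2),.06).round(4))
st=manip.read_state();print(st["eef_pos"],np.round(st["eef_rot"],4).tolist(),st["t"])
E
```

```text
rim [ 0.4842 -0.2052  0.106 ] [ 0.4586 -0.2051  0.106 ] [ 0.5098 -0.2053  0.106 ]
rim [ 0.4843 -0.2032  0.11  ] [ 0.4593 -0.2032  0.11  ] [ 0.5093 -0.2033  0.11  ]
nozzle [ 0.493  -0.2043  0.063 ]
armends [ 0.4933 -0.2018  0.06  ] [ 0.4939 -0.2043  0.06  ]
[ 0.48862309 -0.20621929  0.15085582] [[0.0059, 1.0, 0.0029], [1.0, -0.0059, 0.0019], [0.0019, 0.0028, -1.0]] 14.175
```

```bash
python3 -m handwheel '.0017 .004 0 0 0 0;.0017 .004 .012 0 0 0;.0017 .004 .024 0 0 0;.0017 .004 .034 0 0 0;.0017 .004 .042 0 0 0;.0017 .004 .048 0 0 0;.0017 .004 .048 0 0 0;.0017 .004 .048 0 0 0;.0017 .004 .048 0 0 0;.0017 .004 .048 0 0 0'; python3 -c "
from h import *
s=manip.read_state();print(s['eef_pos'],np.round(s['eef_rot'],4).tolist())"
```

```text
t: 15.42
eef_pos: [0.4929, -0.2045, 0.1031]
eef_rot: [[0.006, 1.0, 0.003], [1.0, -0.006, 0.002], [0.002, 0.003, -1.0]]
wrist_force: [0.4, 0.2, -0.6]
opening: 0.0475
[ 0.4928545  -0.20450666  0.10311472] [[0.0059, 1.0, 0.0032], [1.0, -0.0059, 0.0017], [0.0017, 0.0032, -1.0]]
```

```bash
python3 -m handwheel '0 0 .0015 0 0 0;0 0 .003 0 0 0;0 0 .0045 0 0 0;0 0 .006 0 0 0;0 0 .0075 0 0 0;0 0 .009 0 0 0;0 0 .010 0 0 0;0 0 .011 0 0 0;0 0 .011 0 0 0;0 0 .011 0 0 0'
```

```text
t: 16.68
eef_pos: [0.4929, -0.2045, 0.0923]
eef_rot: [[0.006, 1.0, 0.003], [1.0, -0.006, 0.002], [0.002, 0.003, -1.0]]
wrist_force: [-1.4, -0.4, 4.3]
opening: 0.0472
```

```bash
python3 -m handwheel '0 0 .001 0 0 0;0 0 .002 0 0 0;0 0 .003 0 0 0;0 0 .004 0 0 0;0 0 .005 0 0 0;0 0 .006 0 0 0;0 0 .007 0 0 0;0 0 .008 0 0 0;0 0 .009 0 0 0;0 0 .0095 0 0 0;0 0 .0095 0 0 0;0 0 .0095 0 0 0'
```

```text
t: 18.18
eef_pos: [0.4929, -0.2046, 0.083]
eef_rot: [[0.006, 1.0, 0.004], [1.0, -0.006, 0.001], [0.001, 0.004, -1.0]]
wrist_force: [-2.6, 0.9, 8.4]
opening: 0.047
```

```bash
python3 -m handwheel '0 0 .0005 0 0 0;0 0 .001 0 0 0;0 0 .0015 0 0 0;0 0 .002 0 0 0;0 0 .002 0 0 0;0 0 .002 0 0 0;0 0 .002 0 0 0'
```

```text
t: 19.05
eef_pos: [0.493, -0.2046, 0.0818]
eef_rot: [[0.006, 1.0, 0.004], [1.0, -0.006, 0.001], [0.001, 0.004, -1.0]]
wrist_force: [-4.5, 1.0, 12.8]
opening: 0.0472
```

```bash
python3 -m handwheel '0 0 .001 0 0 0;0 0 .0015 0 0 0;0 0 .002 0 0 0;0 0 .002 0 0 0;0 0 .002 0 0 0;0 0 .002 0 0 0;0 0 .002 0 0 0' && python3 - <<'E'
from h import *
s=manip.snapshot("wrist");save(s,"w5.png");st=manip.read_state();print(st["eef_pos"],st["wrist_force"],np.abs(st["joint_vel"]).max())
p=st["eef_pos"]
print(proj(s,(p[0],p[1],.044)),proj(s,(.492,-.2045,.063)))
E
```

```text
t: 19.92
eef_pos: [0.493, -0.2046, 0.0816]
eef_rot: [[0.006, 1.0, 0.005], [1.0, -0.006, -0.0], [-0.0, 0.005, -1.0]]
wrist_force: [-7.0, 3.2, 23.7]
opening: 0.0475
[ 0.49299871 -0.20465591  0.08154756] [-8.18484156  2.85640783 24.21668077] 0.0775504086916399
[324.52617379 295.85861907] [322.26241841 318.41532336]
```

View pics/w5.png

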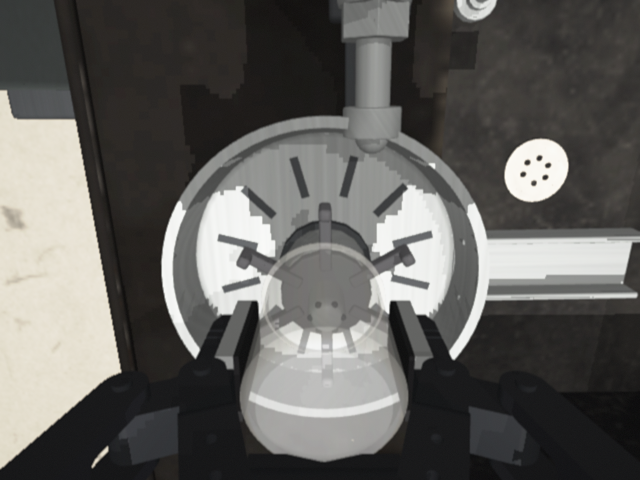

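The rim at (325,293) sits inside the upturned arm ends and is centred on the star. The force of 24 N is higher than needed, so I'll ease it to mid-band.

```bash
python3 -m handwheel '0 -.0003 .0018 0 0 0;0 -.0006 .0015 0 0 0;0 -.0008 .0013 0 0 0;0 -.0008 .0013 0 0 0;0 -.0008 .0013 0 0 0;0 -.0008 .0013 0 0 0;0 -.0008 .0013 0 0 0;0 -.0008 .0013 0 0 0' && python3 - <<'E'
from h import *
for i in range(4):
    s=manip.snapshot("top");st=manip.read_state();print(st["t"],np.round(st["eef_pos"],4),np.round(st["wrist_force"],1),np.abs(st["joint_vel"]).max())
print(np.round(st["eef_rot"],3).tolist(),st["opening"])
E
```

```text
t: 20.98
eef_pos: [0.4928, -0.2046, 0.0817]
eef_rot: [[0.006, 1.0, 0.008], [1.0, -0.006, -0.001], [-0.001, 0.008, -1.0]]
wrist_force: [-4.0, 3.4, 18.2]
opening: 0.047
21.025 [ 0.4928 -0.2046  0.0817] [-3.1  3.9 18.5] 0.09794130948025068
21.075 [ 0.4928 -0.2047  0.0817] [-2.5  3.9 18.1] 0.0927628270082081
21.125 [ 0.4928 -0.2047  0.0817] [-2.8  3.1 18.8] 0.07981091381621326
21.175 [ 0.4928 -0.2047  0.0817] [-2.9  4.  17.9] 0.12205713381775757
[[0.006, 1.0, 0.008], [1.0, -0.006, -0.001], [-0.001, 0.008, -1.0]] 0.04719720845352518
```

```bash
python3 -c "
from h import *
print(manip.hand_in());s=manip.read_state();print(s['t'],s['eef_pos'],s['wrist_force'])"
```

```text
the job is handed in; nothing more can be done
None
the job is handed in; nothing more can be done
```

I set the valve half open, then carried the small clear beaker mouth down to the rinser. It is pressed over the nozzle with the head at its stop, and I handed in at about 21 s with the gripper still holding it. The hand-in gave no verdict.

- **Valve:** the lever measured about 45° in the wrist picture after I let go of it.
- **Push:** the upward force climbed from 4 N at contact to 8 N near the bottom, then rose steeply with almost no further travel. The tool stopped at z = 0.0817 m, against 0.082 m expected at the stop, so the head is fully down and the beaker has hardly slipped in the grip. The final push was steady at about 18 N.
- **Position:** the beaker is upright to within about 0.5°, judged from the tool pose. The last wrist picture shows the rim inside the upturned arm ends, and the tool was within about 1–2 mm of my estimate of the head's centre.
- **Disagreements:** two of my readings of the head's centre (nozzle and tray) differed by about 3 mm. The push first reached 24 N with about 8 N sideways, so I eased it, leaving 3–4 N sideways.
- **Not checked:** I did not re-check the lever after the beaker was carried over, nor confirm that the other things had stayed in place. I saw no sign of touching either.

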